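# Key and seat the turntable plate on a repair bench

## Robot

A 6-joint arm with a two-finger parallel gripper is mounted at the origin on the work surface. World frame = base frame: x ahead of the robot, y to its left, z up, the work surface at z = 0. Lengths are in m, angles in rad, forces in N, time in s.
With the tool pointing down it reaches from about 0.275 to 1 m from the base axis. Payload 8.4 kg.
Tool frame: the origin (TCP) lies at the very end of the fingers, on their centre line; the grasp point (between the pads) lies 19 mm behind it (arm.grip_depth is the distance from the TCP to the grasp point, in m); z points along the fingers, y is the line along which they close (so a half turn about z gives the same grasp; the last joint's range is limited). The gripper opens to 85 mm and grips with 20 to 120 N. Pads are 22 mm wide; open, the fingers measure 114 mm over their backs; the gripper's body (76 mm by 85 mm) begins 54 mm behind the grasp point. The pads swing forward as they close: fully open they stand 13 mm farther back than shut.
Start: joints at [1.224, 0.353, 1.633, -0, 1.155, -0.002], TCP at [0.211, 0.588, 0.231] pointing down, gripper open.
Joint ranges: [-2.63, 2.63], [-0.92, 2.1], [0.06, 2.66], [-1.3, 4.44], [0, 2.69], [-3.02, 3.02]. Speed limits (rad/s): [2.22, 2.22, 2.79, 3.14, 3.14, 3.14].

## Interface

Orientations are given as a unit quaternion [x, y, z, w].
In Python, from plant import sensors, imaging, arm gives the robot as it stands.
- The arm moves only by the tool step_arm, never from a script. Its argument "steps" is one flat list of numbers, 7 for each row, row after row: the turn, a rotation vector about the world's x, y, z in units of 8 degrees (1.0 is 8 degrees), then the shift along the world's x, y, z in cm, then the finger opening in cm, from 0 to 8.54. A call has 1 to 10 rows; each row is the pose to reach, as a shift and turn from the pose commanded when the call began; what a row does not reach only later rows make up. A row lasts 1/8 s, in which the tool goes at most 62.5 mm and 10.7 degrees, less where a joint would pass 70% of its speed; a pose out of reach is approached as far as the arm can. A call with a gripper value outside its range is refused whole. The fingers move at their own pace and stop on an object; "grip_force" is the grip in N (left out, the last holds). Time passes only in rows, so rows that repeat a pose let the fingers close. It gives the time, the measured TCP pose, the force, the opening and the grip force at its end, in the units of the state.
- sensors.get_obs(): the state, without advancing time (a new reading comes with each control period).
- imaging.grab_frame(name): name is "scene" or "top" or "wrist"; returns a dict with "frame" (400x640x3 uint8, red, green, blue), "fx", "fy", "cx", "cy" (pixels), "dist" ([k1, k2, p1, p2, k3] as OpenCV has them; the pictures are not rectified), "R" (3x3) and "t" (3): a world point X has camera coordinates R X + t. Camera axes: x right, y down, z forward; pixel columns grow to the right and rows downward; lengths in m; the calibration is good to about 2 mm. A picture is of the moment at which its call begins. There is no depth.
- arm.job_done(): hands the job in; it is judged then, once.
The state is a dict: "t": time; "joint_pos": joint angles; "qvel": joint speeds; "tau": joint torques, N m; "tool_pos": TCP position; "eef_rot": TCP orientation; "wrist_force": force on the tool from outside, world axes, zero at the start; "moment": the same for the moment, N m; "width": finger opening in m; "gripper_force": force on a finger pad.
Only numpy, scipy, OpenCV 4.12 (cv2) and the standard library are available. Lean on these libraries where they do the work, as an engineer would, in place of code of your own. Each camera call takes 0.05 s, during which the arm holds its last target. There are 200 camera calls.

## Task

The round plate of the board turntable is lying loose and raised on its spindle, out of key. Push it round with a fingertip against its upright post until the notch in its rim stands over the locating pin, then press down on its hub until the plate is fully home on the base. Only touch and push: do not lift the plate, leave the bottle, cup and case where they are, and finish clear of everything.

Things in the scene. Friction and masses are not known exactly. Their poses are not given: they have to be found in the camera images.
- turntable: Fixed grey round base, 190 mm across, 20 mm high, on the bench (z = 0; the teal mat has no height). Origin: centre of its underside, z up; its own +x points to the locating pin. On its axis stands a spindle 18 mm in diameter, reaching 51 mm above the bench, hidden inside the plate.
- plate: Loose aluminium disc, 130 mm across, 12 mm thick, 0.36 to 0.59 kg. Origin: centre of its underside; own +x points to the notch, -x to the post. A blind bore sits on the spindle with 1 mm of play all round; it turns freely either way. At the start its underside is 30 mm above the bench and the notch 0.9 to 3.1 rad from the pin, on either side; fully home the underside is at 20 mm, on the base.
- notch (a point): Middle of the notch in the plate's rim, 57 mm from the plate's axis, at its underside; moves with the plate. The notch is 17 mm wide, open at the rim, cut right through, 50 to 65 mm from the axis, so it goes over the pin with 3.5 mm to spare on each side.
- pin (a point): Top of the fixed locating pin, 57 mm from the turntable's axis, 29 mm above the bench; the notch must come over this point. The pin is a horizontal steel rod, 10 mm in diameter, running radially inward to 51 mm from the axis from a dark block (16 by 30 mm, 72 to 88 mm from the axis, top 36 mm above the bench). Off the pin the plate stops hard after 1 mm.
- hub_top (a point): Centre of the flat top of the plate's hub, the dark boss 36 mm in diameter in the middle of the plate, 24 mm above the plate's upper face: 66 mm above the bench at the start, 56 mm when home. The place to press; it goes down against 6 to 9 N and stays down when let go.
- post (a point): Middle of the plate's upright dark post, 12 mm in diameter and 22 mm tall, standing on the plate's upper face 52 mm from the axis, opposite the notch; the point is 11 mm above the upper face. The post's top is 64 mm above the bench at the start. The place to push sideways; 2 to 4 N turns the plate.
- sleeve (a joint): Black support sleeve, 92 mm across, round the spindle under the plate: 0 = up, holding the plate 10 mm above the base (as at the start); 0.010 = pushed flush with the base. It slides stiffly (6 to 9 N) and stays where it is pushed.
- flux_bottle: Bystander: a white plastic bottle with black cap, 38 mm in diameter and 75 mm tall, standing to the left of the turntable (+y side). Origin at the centre of its underside.
- screw_cup: Bystander: an open steel screw bowl, 64 mm in diameter and 28 mm tall, standing to the right of the turntable (-y side). Origin at the centre of its underside.
- bit_case: Bystander: a closed black bit case, 70 by 40 by 22 mm, lying beyond the turntable (+x side). Origin at the centre of its underside.
Mind the look-alikes: they are no part of the job. Leave any red look-alike of the turntable alone.

How it is judged:
At the end, for the whole second after the job is handed in: The notch is over the pin (within 6 mm), the plate's underside lies no more than 2 mm above the base, level within 0.05 rad and at rest (horizontal distance between notch and pin below 0.006 m and z of plate in the frame of turntable below 0.022 m and angle between plate's own z axis and vertical below 0.05 rad and linear speed of plate below 0.02 m/s); the robot touches nothing.
It fails at once if the plate is lifted: its underside more than 36 mm above the bench (6 mm above its start), or it is tipped over 0.25 rad (height (world z) of plate above 0.036 m or angle between plate's own z axis and vertical above 0.25 rad).
It fails at once if the bottle, the cup or the case is moved more than 20 mm or tipped ((distance of flux_bottle from where it was at the start of the episode above 0.02 m or angle between flux_bottle's own z axis and vertical above 0.35 rad) or (distance of screw_cup from where it was at the start of the episode above 0.02 m or angle between screw_cup's own z axis and vertical above 0.35 rad) or (distance of bit_case from where it was at the start of the episode above 0.02 m or angle between bit_case's own z axis and vertical above 0.35 rad)).
It also fails if it takes over 58 s, if anything falls off the work surface, if the arm or the gripper's body presses on something with over 40 N, if the wrist force passes 120 N, or if a joint passes its speed limit or range.

## Working session

There is one attempt and no reset: what is moved stays moved. The work goes in short steps, Python scripts to look and compute and a tool call to move; the robot and the scene stay as the last step left them, time stands still between calls to the robot, and variables do not carry over. Pictures are saved under pics/ and viewed, at most 10 in all, crops included, and the job is handed in when it is done.

Besides the shell and the picture viewer there is one more tool, called after ">>>" as name(argument=value, ...) on one line, values as JSON. step_arm: Moves the arm, as the interface text tells. Its arguments: {"type":"object","properties":{"steps":{"type":"array","items":{"type":"number"}},"grip_force":{"type":"number"}},"required":["steps"]}

```bash
mkdir -p pics; ls
python3 - <<'E'
from plant import sensors, imaging, arm
import cv2,numpy as np,pickle
d={}
for n in("scene","top"):
    f=imaging.grab_frame(n);d[n]=f
    cv2.imwrite(f"pics/{n}0.png",f["frame"][:,:,::-1])
    print(n,f["fx"],f["cx"],f["cy"],f["dist"],(-f["R"].T@f["t"]).round(3),f["R"].round(2).tolist())
pickle.dump(d,open("d0.pkl","wb"))
print(sensors.get_obs())
E
```

```text
pics
scene 375.83952426099876 323.2587578251048 198.15306640083935 [0.00985336 0.         0.         0.         0.        ] [ 1.158 -0.123  0.713] [[0.2, 0.98, 0.0], [0.73, -0.15, -0.66], [-0.65, 0.13, -0.75]]
top 512.4846178866462 322.48366613250874 195.6688829544152 [-0.12084581  0.          0.          0.          0.        ] [0.377 0.002 1.342] [[0.0, -1.0, 0.02], [-0.98, -0.01, -0.17], [0.17, -0.02, -0.98]]
{'t': 0.1, 'joint_pos': array([ 1.22360099e+00,  3.53603110e-01,  1.63405710e+00,  3.84062435e-05,
        1.15518510e+00, -2.41237627e-03]), 'qvel': array([-4.43687544e-05, -1.49793146e-03, -4.18957790e-03,  4.16053534e-04,
       -9.14451139e-05,  2.85580213e-04]), 'tau': array([ 1.50414835e-03, -6.06356907e+01, -3.42821574e+01,  1.46243187e-04,
        4.11115630e-03,  8.33550104e-06]), 'tool_pos': array([0.21109753, 0.58782242, 0.23062276]), 'eef_rot': array([ 1.71546486e-01,  9.85175827e-01, -6.13725307e-04, -1.26223079e-04]), 'wrist_force': array([0.09907478, 0.43941131, 0.19813681]), 'moment': array([-0.02679966, -0.05443143, -0.05971717]), 'gripper_force': 0.0, 'width': 0.0852910690563028}
```

View pics/top0.png

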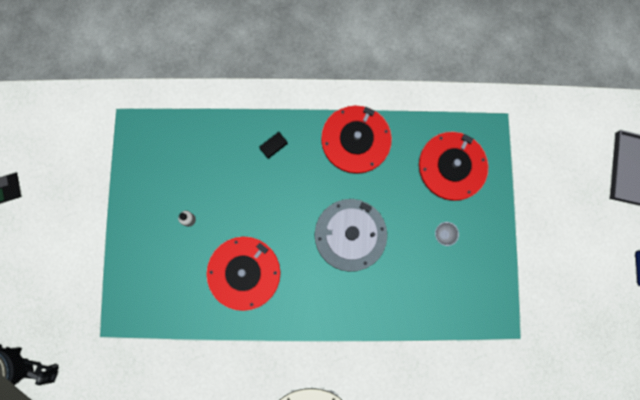

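View pics/scene0.png

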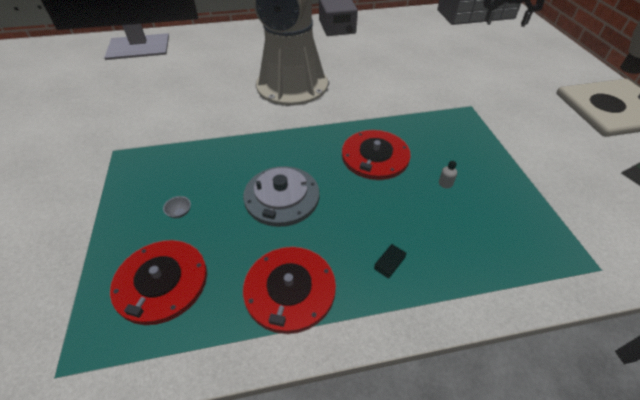

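The top view shows four candidates. The grey base with the aluminium plate is at (351,235). Three red look-alikes, without plates, are at (357,139), (453,166) and (243,273). The grey one fits the description. On it, the block is near (365,207), the post near (373,235) and the notch near (330,232). I'll confirm this in a crop.

```bash
cat > h.py <<'E'
import cv2,numpy as np
def ray(f,uv,z):
    K=np.array([[f["fx"],0,f["cx"]],[0,f["fy"],f["cy"]],[0,0,1]])
    p=cv2.undistortPoints(np.array(uv,float).reshape(-1,1,2),K,np.array(f["dist"]))[:,0]
    d=np.c_[p,np.ones(len(p))]@f["R"]; c=-f["R"].T@f["t"]
    return c+d*((z-c[2])/d[:,2])[:,None]
def blobs(f,x0,y0,x1,y1,thr,amin=4):
    g=cv2.cvtColor(f["frame"],cv2.COLOR_RGB2GRAY)[y0:y1,x0:x1]
    n,l,s,c=cv2.connectedComponentsWithStats((g<thr).astype(np.uint8))
    return [(s[i,4],c[i]+[x0,y0],s[i,:4]) for i in range(1,n) if s[i,4]>=amin]
E
python3 - <<'E'
import pickle,cv2,numpy as np
from h import *
d=pickle.load(open("d0.pkl","rb"))
t=d["top"];s=d["scene"]
a=cv2.resize(t["frame"][193:277,308:394],(400,390),interpolation=cv2.INTER_CUBIC)
b=cv2.resize(s["frame"][160:230,238:324],(400,390),interpolation=cv2.INTER_CUBIC)
cv2.imwrite("pics/c0.png",np.hstack([a,b])[:,:,::-1])
for n,f,(x0,y0,x1,y1) in(("top",t,(310,195,392,275)),("scene",s,(240,162,322,226))):
    for A,c,st in blobs(f,x0,y0,x1,y1,75): print(n,A,c.round(1),st,[ray(f,c,z)[0,:2].round(4).tolist() for z in(.036,.064,.066)])
# base outline: grey not teal
for n,f,(x0,y0,x1,y1) in(("top",t,(305,190,397,280)),("scene",s,(236,158,328,232))):
    im=f["frame"][y0:y1,x0:x1].astype(int); sat=im.max(2)-im.min(2)
    m=(sat<38).astype(np.uint8)
    c=max(cv2.findContours(m,0,1)[0],key=cv2.contourArea)+[x0,y0]
    P=ray(f,c.reshape(-1,2),.02)[:,:2].astype(np.float32)
    print(n,"base",cv2.minEnclosingCircle(P),cv2.fitEllipse(P*1000))
E
```

```text
top 56 [365.1 206.9] [50  8 11  9] [[0.58, -0.1382], [0.5756, -0.1352], [0.5753, -0.135]]
top 118 [351.6 233. ] [36 32 12 13] [[0.512, -0.103], [0.5091, -0.1007], [0.5089, -0.1006]]
top 4 [381.5 228.5] [71 33  2  2] [[0.524, -0.1802], [0.5209, -0.1763], [0.5206, -0.176]]
top 7 [372.  234.3] [61 38  3  3] [[0.509, -0.1555], [0.5061, -0.1521], [0.5059, -0.1518]]
top 4 [319.5 238.5] [ 9 43  2  2] [[0.4973, -0.0208], [0.4947, -0.0203], [0.4945, -0.0203]]
scene 185 [279.8 182.5] [33 13 15 16] [[0.4973, -0.0995], [0.5245, -0.1004], [0.5265, -0.1005]]
scene 30 [258.3 184.6] [16 19  5  8] [[0.4938, -0.1528], [0.5213, -0.1516], [0.5232, -0.1515]]
scene 6 [303.8 182.7] [62 20  4  2] [[0.5098, -0.0408], [0.5366, -0.0442], [0.5385, -0.0444]]
scene 8 [312.1 183.9] [71 21  3  3] [[0.518, -0.0212], [0.5444, -0.0254], [0.5463, -0.0257]]
scene 233 [275.2 209.7] [18 32 48 26] [[0.583, -0.121], [0.6067, -0.1211], [0.6084, -0.1211]]
scene 396 [284.2 217.5] [ 4 33 76 31] [[0.6107, -0.1034], [0.6333, -0.1042], [0.6349, -0.1042]]
scene 10 [248.8 201. ] [ 7 38  4  3] [[0.5437, -0.1797], [0.5691, -0.1773], [0.5709, -0.1772]]
scene 12 [298.5 212.5] [57 49  4  4] [[0.6023, -0.0688], [0.6253, -0.0711], [0.6269, -0.0712]]
top base ((0.5098685622215271, -0.10156773775815964), 0.09396957606077194) ((509.8262023925781, -101.51974487304688), (184.4295196533203, 185.20523071289062), 30.855562210083008)
scene base ((0.5214858055114746, -0.10045678913593292), 0.10198020935058594) ((521.4020385742188, -100.30745697021484), (188.1886444091797, 201.5049591064453), 88.24897766113281)
```

View pics/c0.png

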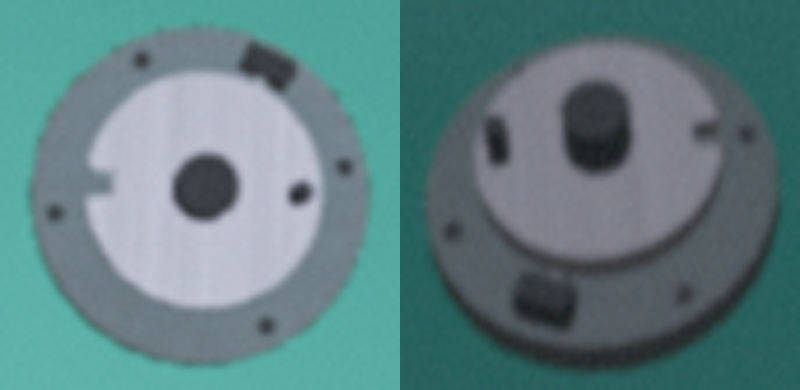

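The crop confirms it: grey turntable, block at the upper right, post on the right (top pixel 372,234), notch on the left. The centre is about (0.510, -0.101). The pin lies at -0.49 rad and the post at -1.65 rad, so the notch is at about 1.49 rad. The plate must turn about -1.98 rad (clockwise). I'll move above a spot behind the post with the fingers shut.

>>> step_arm(steps=[0, 0, 5, 32.8, -73, 0, 0, 0, 0, 5, 32.8, -73, 0, 0, 0, 0, 5, 32.8, -73, 0, 0, 0, 0, 5, 32.8, -73, 0, 0, 0, 0, 5, 32.8, -73, 0, 0, 0, 0, 5, 32.8, -73, 0, 0, 0, 0, 5, 32.8, -73, 0, 0, 0, 0, 5, 32.8, -73, 0, 0, 0, 0, 5, 32.8, -73, 0, 0, 0, 0, 5, 32.8, -73, 0, 0], grip_force=20)

```text
t: 1.35
tool_pos: [0.4668, 0.0183, 0.2313]
eef_rot: [-0.176, 0.984, 0.0, 0.0]
wrist_force: [0.9, 1.5, 0.1]
width: -0.0003
gripper_force: 0.0
```

>>> step_arm(steps=[0, 0, 0, 7.2, -16, 0, 0, 0, 0, 0, 7.2, -16, 0, 0, 0, 0, 0, 7.2, -16, 0, 0, 0, 0, 0, 7.2, -16, 0, 0, 0, 0, 0, 7.2, -16, 0, 0])

```text
t: 1.98
tool_pos: [0.5378, -0.1394, 0.2307]
eef_rot: [-0.175, 0.984, 0.0, -0.001]
wrist_force: [0.3, 0.3, -0.4]
width: -0.0001
gripper_force: 0.0
```

>>> step_arm(steps=[0, 0, 0, 0, 0, -6, 0, 0, 0, 0, 0, 0, -12, 0, 0, 0, 0, 0, 0, -16, 0, 0, 0, 0, 0, 0, -18, 0, 0, 0, 0, 0, 0, -18, 0, 0, 0, 0, 0, 0, -18, 0])

```text
t: 2.72
tool_pos: [0.5389, -0.139, 0.0523]
eef_rot: [-0.176, 0.984, -0.0, 0.001]
wrist_force: [0.5, 0.6, 0.5]
width: 0.0002
gripper_force: 0.0
```

Run:
```python
from plant import sensors,imaging
import cv2,numpy as np
o=sensors.get_obs();p=o["tool_pos"];print(p,o["wrist_force"],o["joint_pos"].round(2))
C=np.array([.5095,-.101]);ph0=-1.217
P=lambda ph:C+.05*np.array([np.cos(ph),np.sin(ph)])
for k in range(0,16): print(-k,((P(ph0-k*np.deg2rad(8))-p[:2])*100).round(1))
f=imaging.grab_frame("scene")["frame"]
cv2.imwrite("pics/s1.png",cv2.resize(f[110:250,200:360],(640,560),interpolation=cv2.INTER_CUBIC)[:,:,::-1])
```

```text
[ 0.53893298 -0.13899181  0.05231342] [0.4992827  0.59464669 0.53608602] [-0.26  0.48  1.91  0.    0.75 -2.18]
0 [-1.2 -0.9]
-1 [-1.9 -1.1]
-2 [-2.6 -1.2]
-3 [-3.3 -1.2]
-4 [-4.  -1.1]
-5 [-4.6 -0.9]
-6 [-5.3 -0.6]
-7 [-5.9 -0.3]
-8 [-6.4  0.2]
-9 [-6.9  0.7]
-10 [-7.3  1.3]
-11 [-7.6  1.9]
-12 [-7.8  2.6]
-13 [-7.9  3.3]
-14 [-7.9  4. ]
-15 [-7.9  4.6]
```

View pics/s1.png

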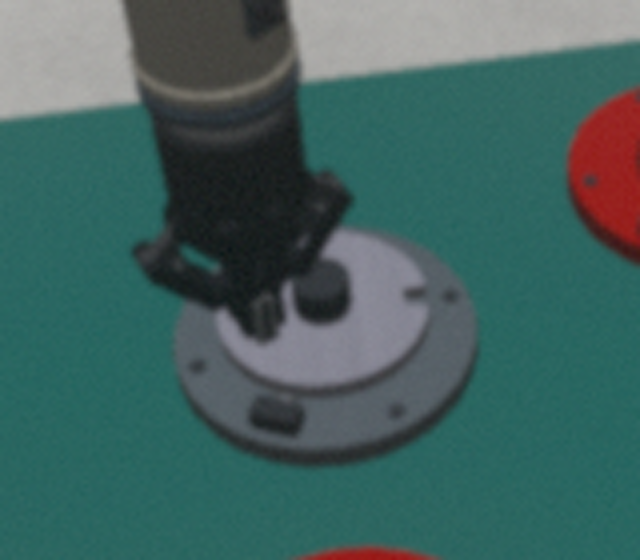

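The fingertip (crop 263,325) is beside the hub on the plate, clear of the block at (277,415), and the notch is at (415,293). Now I'll push along the arc.

>>> step_arm(steps=[0, 0, 0, -0.6, -0.5, -0.1, 0, 0, 0, 0, -1.2, -0.9, -0.1, 0, 0, 0, -1, -1.9, -1.1, -0.1, 0, 0, 0, -2, -2.6, -1.2, -0.1, 0, 0, 0, -3, -3.3, -1.2, -0.1, 0, 0, 0, -4, -4, -1.1, -0.1, 0, 0, 0, -5, -4.6, -0.9, -0.1, 0, 0, 0, -6, -5.3, -0.6, -0.1, 0, 0, 0, -7, -5.9, -0.3, -0.1, 0, 0, 0, -8, -6.4, 0.2, -0.1, 0])

```text
t: 4.03
tool_pos: [0.4747, -0.1382, 0.0509]
eef_rot: [0.375, 0.927, 0.0, 0.001]
wrist_force: [1.0, -0.2, 0.6]
width: 0.0
gripper_force: 0.8
```

Run:
```python
from plant import sensors,imaging
import cv2,numpy as np
o=sensors.get_obs();print(o["tool_pos"],o["wrist_force"],o["eef_rot"].round(3))
f=imaging.grab_frame("scene")["frame"];g=imaging.grab_frame("top")["frame"]
a=cv2.resize(f[110:250,200:360],(400,350),interpolation=cv2.INTER_CUBIC)
b=cv2.resize(g[180:285,290:410],(400,350),interpolation=cv2.INTER_CUBIC)
cv2.imwrite("pics/s2.png",np.hstack([a,b])[:,:,::-1])
```

```text
[ 0.47468927 -0.13818753  0.05087648] [ 1.04802341 -0.17313373  0.56525321] [0.375 0.927 0.    0.001]
```

View pics/s2.png

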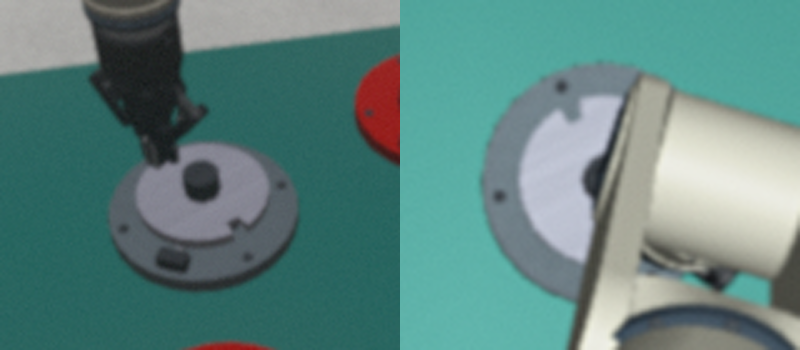

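The plate turns cleanly, and its notch (scene crop 237,224) is now about 0.45 rad, so roughly 0.95 rad remains. I'll continue to just short of the pin and then back off to look.

>>> step_arm(steps=[0, 0, -1, -0.5, 0.5, 0, 0, 0, 0, -2, -0.9, 1.1, 0, 0, 0, 0, -3, -1.2, 1.7, 0, 0, 0, 0, -4, -1.4, 2.4, 0, 0, 0, 0, -5, -1.5, 3.1, 0, 0, 0, 0, -6, -1.5, 3.8, 0, 0, 0, 0, -6, -1.5, 3.8, 0, 0])

```text
t: 5.0
tool_pos: [0.4593, -0.0996, 0.0504]
eef_rot: [0.717, 0.698, -0.0, -0.0]
wrist_force: [0.8, 0.3, -1.0]
width: 0.0001
gripper_force: 0.0
```

```bash
cat > look.py <<'E'
import sys
from plant import sensors,imaging
import cv2,numpy as np
from h import ray
o=sensors.get_obs();print(o["t"],o["tool_pos"],o["wrist_force"],o["eef_rot"].round(3))
f=imaging.grab_frame("scene");x0,y0,x1,y1=235,160,327,230
cv2.imwrite(sys.argv[1],cv2.resize(f["frame"][y0:y1,x0:x1],(736,560),interpolation=cv2.INTER_CUBIC)[:,:,::-1])
# resample plate face polar at z=.042 to find notch angle
C=np.array([.5095,-.101])
# plate outline in scene at z=.042
im=f["frame"].astype(int);m=((im.min(2)>105)&(im.max(2)-im.min(2)<45)).astype(np.uint8)
m[:y0]=0;m[y1:]=0;m[:,:x0]=0;m[:,x1:]=0
n,l,s,c=cv2.connectedComponentsWithStats(m);i=1+np.argmax(s[1:,4]);
cn=max(cv2.findContours((l==i).astype(np.uint8),0,1)[0],key=cv2.contourArea)
h=cv2.convexHull(cn).reshape(-1,2)
P=ray(f,h,.042)[:,:2].astype(np.float32);print("plate fit",cv2.fitEllipse(P*1000))
v=ray(f,cn.reshape(-1,2),.042)[:,:2];C2=np.array(cv2.fitEllipse(P*1000)[0])/1000
r=np.linalg.norm(v-C2,axis=1);a=np.arctan2(*(v-C2)[:,::-1].T)
for k in np.argsort(a): 
    if r[k]<.060: print(a[k].round(2),r[k].round(4),end=" | ")
E
python3 look.py pics/s3.png
```

```text
5.0 [ 0.45929527 -0.09962671  0.05040908] [ 0.79852167  0.31759628 -0.99323156] [ 0.717  0.698 -0.    -0.   ]
plate fit ((514.224365234375, -98.95916748046875), (128.41473388671875, 129.82884216308594), 171.6399688720703)
-3.14 0.0524 | -3.09 0.0529 | -3.04 0.0536 | -3.0 0.0544 | -2.96 0.0553 | -2.93 0.0598 | -0.52 0.0594 | -0.5 0.0558 | -0.48 0.0522 | -0.46 0.0486 | -0.41 0.048 | -0.36 0.0476 | -0.3 0.0504 | -0.25 0.0502 | -0.2 0.0532 | -0.19 0.0564 | -0.19 0.0595 | 2.66 0.0534 | 2.68 0.0568 | 2.68 0.0493 | 2.71 0.0452 | 2.75 0.0412 | 2.83 0.0443 | 2.88 0.0441 | 2.95 0.0476 | 2.95 0.0513 | 3.0 0.055 | 3.05 0.0516 | 3.1 0.0519 |
```

View pics/s3.png

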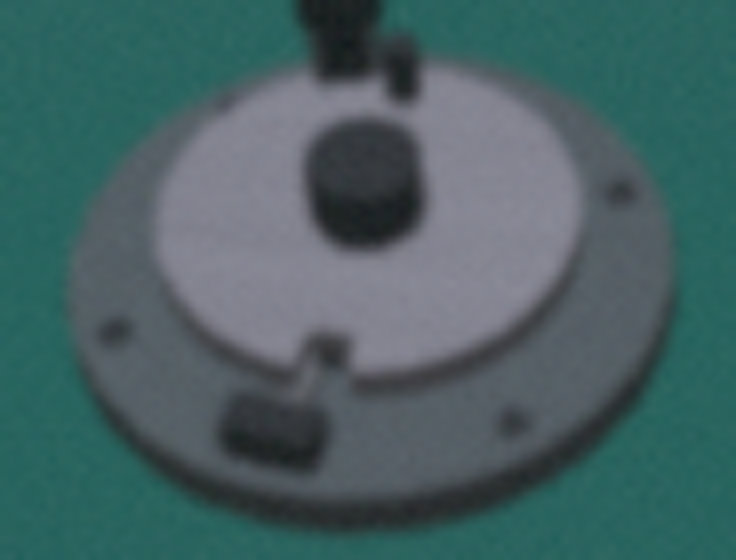

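The notch is at (328,348) in the crop, and the pin, at (307,380), shows at its left edge. A small clockwise turn remains, so I'll get a second estimate of the pin angle.

Run:
```python
import pickle,numpy as np,cv2
from h import *
d=pickle.load(open("d0.pkl","rb"));s=d["scene"];t=d["top"]
px=lambda u,v:(235+u/8-.5,160+v/8-.5)
C=np.array([.5142,-.099])
# block top-face corners (crop est.) , pin/block midpoint
for n,u,z in(("blocktop",(278,412),.036),("pin",(308,380),.029),("notch edges",(304,352),.042),("",(350,358),.042)):
    p=ray(s,px(*u),z)[0,:2]-C;print(n,np.hypot(*p).round(4),np.arctan2(p[1],p[0]).round(3))
for thr in(65,75,85):
  for A,c,st in blobs(t,355,198,378,215,thr,20):
    p=ray(t,c,.034)[0,:2]-[.5095,-.101];print("top",thr,A,np.hypot(*p).round(4),np.arctan2(p[1],p[0]).round(3))
```

```text
blocktop 0.0789 -0.475
pin 0.0597 -0.454
notch edges 0.0598 -0.451
 0.0603 -0.219
top 65 39 0.0797 -0.488
top 75 56 0.0801 -0.486
top 85 64 0.0805 -0.486
```

>>> step_arm(steps=[0, 0, -0.5, 0, 0.35, 0, 0, 0, 0, -0.9, 0.1, 0.65, 0, 0, 0, 0, -0.9, 0.1, 0.65, 0, 0])

```text
t: 5.42
tool_pos: [0.4604, -0.0933, 0.0503]
eef_rot: [0.759, 0.651, -0.0, -0.0]
wrist_force: [1.5, 0.3, 0.4]
width: 0.0002
gripper_force: 0.0
```

```bash
python3 look.py pics/s4.png
```

```text
5.425 [ 0.46039206 -0.09333711  0.05030611] [1.50512013 0.25904488 0.37844763] [ 0.759  0.651 -0.    -0.   ]
plate fit ((514.8056640625, -99.47724151611328), (129.15049743652344, 130.10374450683594), 173.55731201171875)
-3.1 0.0535 | -3.07 0.0577 | -0.62 0.0575 | -0.6 0.0538 | -0.59 0.0501 | -0.55 0.0492 | -0.5 0.0485 | -0.45 0.0478 | -0.39 0.0503 | -0.33 0.053 | -0.31 0.0561 | -0.3 0.0591 | 2.54 0.0525 | 2.56 0.0483 | 2.57 0.0558 | 2.57 0.0441 | 2.59 0.0591 | 2.63 0.0433 | 2.68 0.0425 | 2.76 0.0454 | 2.83 0.0486 | 2.85 0.0522 | 2.89 0.052 | 2.94 0.0519 | 2.99 0.052 | 3.04 0.0522 | 3.09 0.0525 | 3.14 0.0529 |
```

View pics/s4.png

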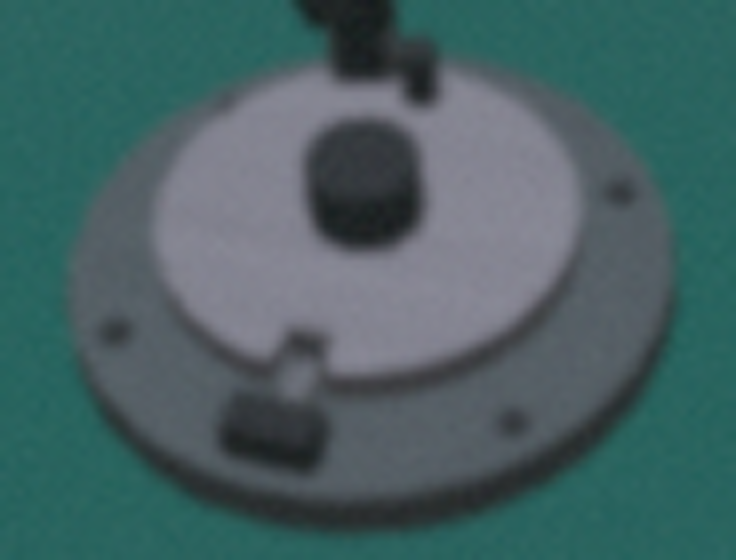

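The notch (crop 303,350) now stands over the pin (300,380), at -0.46 against about -0.48 rad, within the spare 0.06 rad. I'll back off the post, rise and go over the hub.

>>> step_arm(steps=[0, 0, 0, -0.3, -1.2, 0, 0, 0, 0, 0, -0.3, -1.2, 0, 0, 0, 0, 0, -0.3, -1.2, 4, 0, 0, 0, 0, -0.3, -1.2, 4, 0, 0, 0, 0, 4.9, -0.8, 4, 0, 0, 0, 0, 4.9, -0.8, 4, 0, 0, 0, 0, 4.9, -0.8, 2.2, 0, 0, 0, 0, 4.9, -0.8, 2.2, 0])

```text
t: 6.48
tool_pos: [0.5074, -0.1008, 0.0707]
eef_rot: [0.76, 0.65, -0.001, -0.002]
wrist_force: [-0.5, -0.6, -0.1]
width: -0.0002
gripper_force: 0.0
```

>>> step_arm(steps=[0, 0, 0, 0.2, 0, -0.4, 0, 0, 0, 0, 0.2, 0, -0.7, 0, 0, 0, 0, 0.2, 0, -0.9, 0, 0, 0, 0, 0.2, 0, -1.1, 0, 0, 0, 0, 0.2, 0, -1.3, 0, 0, 0, 0, 0.2, 0, -1.5, 0, 0, 0, 0, 0.2, 0, -1.5, 0])

```text
t: 7.35
tool_pos: [0.5118, -0.1012, 0.0579]
eef_rot: [0.76, 0.65, 0.0, 0.0]
wrist_force: [-0.8, -0.8, 4.0]
width: 0.0004
gripper_force: 2.6
```

>>> step_arm(steps=[0, 0, 0, -0.1, 0, -0.2, 0, 0, 0, 0, -0.1, 0, -0.3, 0, 0, 0, 0, -0.1, 0, -0.4, 0, 0, 0, 0, -0.1, 0, -0.5, 0, 0, 0, 0, -0.1, 0, -0.5, 0])

```text
t: 7.98
tool_pos: [0.5119, -0.1013, 0.0559]
eef_rot: [0.76, 0.65, 0.001, 0.001]
wrist_force: [-10.2, 3.2, 43.4]
width: -0.0001
gripper_force: 21.9
```

The hub is at 55.9 mm under a firm stop, so the plate is home. I'll rise clear and check.

>>> step_arm(steps=[0, 0, 0, 0, 0, 0.5, 0, 0, 0, 0, 0, 0, 1.5, 0, 0, 0, 0, 0, 0, 5, 0, 0, 0, 0, 0, 0, 11, 0, 0, 0, 0, -10, 10, 15, 0, 0, 0, 0, -10, 20, 15, 0, 0, 0, 0, -10, 20, 15, 0, 0, 0, 0, -10, 20, 15, 0, 0, 0, 0, -10, 20, 15, 0])

```text
t: 9.1
tool_pos: [0.4097, 0.101, 0.203]
eef_rot: [0.759, 0.651, 0.001, 0.0]
wrist_force: [0.1, -0.5, 0.1]
width: 0.0001
gripper_force: 0.0
```

```bash
python3 look.py pics/s5.png
```

```text
9.1 [0.4096827  0.10101007 0.20302002] [ 0.0574996  -0.45495923  0.06603115] [0.759 0.651 0.001 0.   ]
plate fit ((524.134033203125, -99.6978988647461), (126.34322357177734, 127.8505859375), 174.13795471191406)
-0.63 0.0579 | -0.62 0.0542 | -0.6 0.0506 | -0.56 0.0497 | -0.51 0.0489 | -0.47 0.0482 | -0.42 0.0477 | -0.36 0.0502 | -0.32 0.0593 | -0.3 0.053 | -0.29 0.056 | 2.53 0.0549 | 2.55 0.0507 | 2.56 0.0581 | 2.56 0.0465 | 2.58 0.0424 | 2.64 0.0416 | 2.72 0.0443 | 2.79 0.0473 | 2.86 0.0505 | 2.87 0.054 | 2.88 0.0576 |
```

View pics/s5.png

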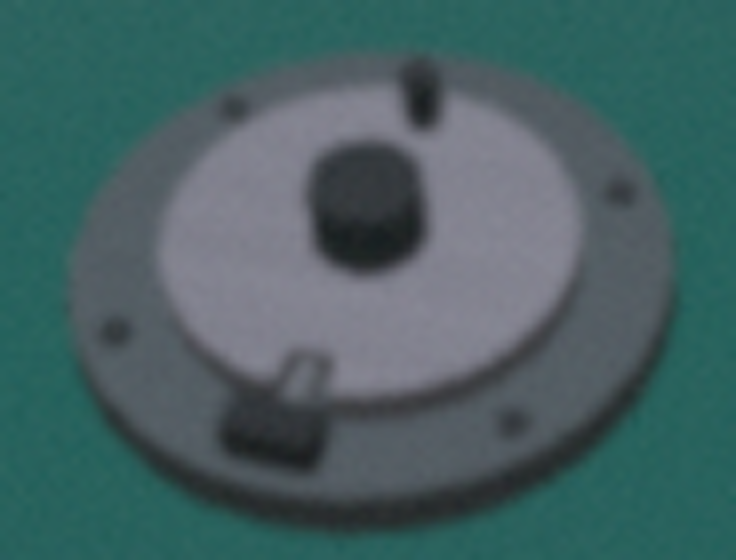

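The plate sits down on the base with the pin inside the notch (crop 305,375). Its apparent shift of about 9.5 mm matches a 10 mm drop. The arm is clear, so I'll hand in.

```bash
python3 -c "
from plant import arm
print(arm.job_done())"
```

```text
the job is handed in; nothing more can be done
None
```

The plate is turned with its notch over the pin and pressed home on the base, the arm is clear and nothing else was touched; the job was handed in at about 9 s, with no verdict returned.

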